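Nest the spacer channels in the stowage tray

ROBOT

A 6-joint arm with a two-finger parallel gripper is mounted at the origin on the work surface. World frame = base frame: x ahead of the robot, y to its left, z up, the work surface at z = 0. Lengths are in m, angles in rad, forces in N, time in s.
With the tool pointing down it reaches from about 0.425 to 0.95 m from the base axis. Payload 3.5 kg.
Tool frame: the origin (TCP) lies at the very end of the fingers, on their centre line; the grasp point (between the pads) lies 19 mm behind it (grip_depth is the distance from the TCP to the grasp point, in m); x points along the fingers, z is the direction in which the jaws open and shut, and the axes are right-handed (so a half turn about x gives the same grasp; the last joint's range is limited). The gripper opens to 85 mm and grips with 20 to 120 N. Pads are 22 mm wide; open, the fingers measure 114 mm over their backs; the gripper's body (76 mm by 85 mm) begins 54 mm behind the grasp point. The pads swing forward as they close: fully open they stand 13 mm farther back than shut.
Start: joints at [1.17, 0.286, 1.577, -0, 1.279, -0.15], TCP at [0.167, 0.654, 0.231] pointing down, gripper open.
Joint ranges: [-2.77, 2.77], [-0.9, 2.22], [0.21, 2.48], [-1.53, 4.67], [0.24, 2.81], [-2.84, 2.84]. Speed limits (rad/s): [2.79, 2.79, 3.14, 3.14, 3.14, 3.14].

INTERFACE

Orientations are given as a unit quaternion [x, y, z, w].
In Python, from plant import get_state, read_camera, calibration, sign_off, recognise, grip_depth gives the robot as it stands. The module is installed in compiled form; this text tells all that it offers.
- The arm moves only by the tool servo_tool, never from a script. Its argument "deltas" is a list that holds one entry, the list of rows, each a list of 4 numbers: the shift along the world's x, y, z scaled (see below), then the turn about the world's z scaled (see below). In form: [[[tx, ty, tz, spin], ...]]. A call has exactly 5 rows; each row is the pose to reach, as a shift and turn from the pose commanded when the call began; what a row does not reach only later rows make up. The controller multiplies each number of a shift by 10 cm and each number of a turn by 90 degrees. A row lasts 1/10 s, in which the tool goes at most 50 mm and 8.59 degrees, less where a joint would pass 70% of its speed; a pose out of reach is approached as far as the arm can. A call with a number of a shift or a turn outside -1 to 1 is refused whole. A call with a gripper value outside its range is refused whole. "claw" is the gripper's target within -1 to 1 (fully open at 1, half-way at 0, shut at -1), set as the call begins (left out, the last holds). The fingers move at their own pace and stop on an object; "force" is the grip in N (left out, the last holds). Time passes only in rows, so rows that repeat a pose let the fingers close, or fill a call up. It gives the time, the measured TCP pose, the force and the opening at its end, in the units of the state.
- get_state(): the state, without advancing time (a new reading comes with each control period).
- read_camera(name): name is "scene" or "top"; returns the picture (480x640x3 uint8, blue, green, red); there is no depth.
- calibration(name): a dict with "intrinsics" (3x3 intrinsics, pixels), "R" (3x3) and "t" (3): a world point X has camera coordinates R X + t. Camera axes: x right, y down, z forward; pixel columns grow to the right and rows downward; lengths in m; the calibration is good to about 2 mm. A picture is of the moment at which its call begins. calibration takes no time and is no camera call.
- sign_off(): hands the job in, once; it reports no verdict.
Trained networks look in the newest picture that a camera, given by its name, has taken for a name from the list of things; names that differ only in an ending like _2 or _b are one class to them, and where a whole thing is asked for, a point or a joint stands for the part that bears it (a point fixed in the world has none). Each returns a list of dicts, best first, with "p" (0 to 1); they miss things now and then, are a little off and sometimes report something else, mostly with a low value. They report only what shows in the picture. A call takes as long as a camera call.
- recognise(camera, query): "at" ([x, y, z] in m, in world coordinates, good to about 4 mm: the middle of the surface that is visible of it).
The state is a dict: "time": time; "qpos": joint angles; "dq": joint speeds; "joint_efforts": joint torques, N m; "eef_pos": TCP position; "tcp_rot": TCP orientation; "contact_force": force on the tool from outside, world axes, zero at the start; "wrist_torque": the same for the moment, N m; "opening": opening from 0.0 (shut) to 1.0 (fully open).
Only numpy, scipy, OpenCV 4.12 (cv2) and the standard library are available. Lean on these libraries where they do the work, as an engineer would, in place of code of your own. Each camera call takes 0.05 s, during which the arm holds its last target. There are 200 camera calls.

TASK

Pack the three incubator spacer channels compactly into the tray's corner where the yellow one is already parked: slide the green one up beside the yellow one, touching or nearly so and with its back against the same short tray rim, and slide the blue one, which faces the other way, fully home so that one of its legs lies inside the yellow channel and the other inside the green one. Push or drag them along the tray floor without lifting them, and leave the yellow channel, the jar, bottle, flask and beaker where they are.

Things in the scene. Friction and masses are not known exactly. Their poses are not given: they have to be found in the camera images.
- tray_floor (a point): Stainless tray fixed to the bench, floor 260 mm (its x) by 600 mm (its y), rim 15 mm high above the floor and 4 mm thick. This point is the centre of its floor, on the top face (4 mm above the bench); x and y run along the tray's edges, z up. The yellow channel is parked in the corner at -x, -y.
- yellow_mid (a point): Yellow painted channel section standing on end, a U seen from above: 90 mm over the legs (its x), 80 mm from web back to leg tips (its y), wall 8, height 45, 0.2 kg, loose. Web at its -y, open to +y. Point: centre of the 90 x 80 x 45 outline. Parked 1.5 mm from the tray's -x and -y rims, axes as the tray's.
- green_mid (a point): Green channel section, loose, same shape and axes as yellow (web at its own -y, open to its own +y; inside 74 mm wide, 72 mm deep), 0.15 to 0.3 kg. Point: centre of its outline, 22.5 mm above the tray floor. Starts with its open side within 0.4 rad of the tray's +y. Held by friction only (a few N).
- blue_mid (a point): Blue channel section, loose, same shape and axes. Point: centre of its outline. Starts the other way round: open side within 0.4 rad of the tray's -y. Green and blue start in either order along the tray, over 140 mm apart centre to centre. Fully home, its leg tips touch the insides of the other two webs: its point is 8 mm farther in tray y than theirs, about midway in x.
- jar: Low amber jar with a white lid, 50 mm across, 45 mm high, loose, standing in the tray near the +x rim. Origin: centre of its underside.
- reagent: Amber bottle with a blue cap, 66 mm across, 170 mm high, on the bench beyond the tray's -y rim. Origin: centre of its underside.
- flask: Conical glass flask with a stopper, 84 mm across, 145 mm high, on the bench beyond the tray's +x rim. Origin: centre of its underside.
- beaker: Glass beaker, 70 mm across, 90 mm high, on the bench beyond the tray's +y rim. Origin: centre of its underside.

How it is judged:
By the outcome, as a careful person would: the job done as asked, in the order asked, and still so for the second after the job is handed in, with the robot touching nothing.
It also fails if it takes over 69 s, if anything falls off the work surface, if the arm or the gripper's body presses on something with over 40 N, if the wrist force passes 120 N, or if a joint passes its speed limit or range.

## Working session

There is one attempt and no reset: what is moved stays moved. The work goes in short steps, Python scripts to look and compute and a tool call to move; the robot and the scene stay as the last step left them, time stands still between calls to the robot, and variables do not carry over. Pictures are saved under pics/ and viewed, about 8 in all and at most 12, crops included, and the job is handed in when it is done.

Besides the shell and the picture viewer there is one more tool, called after "Request:" by a JSON object that holds its "name" and its "arguments", one argument or row to a line. servo_tool: Moves the arm, as the interface text tells. Its arguments: {"type":"object","properties":{"deltas":{"type":"array"},"claw":{"type":"number"},"force":{"type":"number"}},"required":["deltas"]}

```bash
mkdir -p pics; ls
python3 - <<'E'
from plant import *
import cv2
s=get_state();print(s['time'],s['eef_pos'],s['tcp_rot'],s['opening'],grip_depth)
for c in('top','scene'):
    cv2.imwrite(f'pics/{c}0.png',read_camera(c))
    k=calibration(c);print(k)
    for q in('tray_floor','yellow_mid','green_mid','blue_mid','jar','reagent','flask','beaker'):
        print(c,q,[(r['at'],r['p']) for r in recognise(c,q)][:2])
print(get_state()['time'])
E
```

```text
pics
0.0 [0.16720794 0.65328964 0.22991695] [-0.4339601   0.55934238  0.43313449  0.55786131] 0.9995076335109988 0.0187
{'intrinsics': array([[522.58737623,   0.        , 312.81404035],
       [  0.        , 522.58737623, 234.49021293],
       [  0.        ,   0.        ,   1.        ]]), 'R': array([[-0.02784037, -0.9992694 , -0.02618351],
       [-0.9806799 ,  0.03237751, -0.19292129],
       [ 0.19362809,  0.02030665, -0.98086482]]), 't': array([0.04893679, 0.61233629, 1.10974042])}
top tray_floor [([0.5493, 0.0374, 0.004], 0.91)]
top yellow_mid [([0.4697, -0.2496, 0.0453], 0.69), ([0.5473, 0.2307, 0.0427], 0.44)]
top green_mid [([0.5727, 0.0371, 0.0482], 0.79)]
top blue_mid [([0.5469, 0.2294, 0.0463], 0.59)]
top jar [([0.6476, -0.1098, 0.0507], 0.58)]
top reagent [([0.5277, -0.335, 0.1166], 0.68)]
top flask [([0.7742, -0.0825, 0.0586], 0.65)]
top beaker [([0.6171, 0.4584, 0.0563], 0.79)]
{'intrinsics': array([[526.9713721 ,   0.        , 319.95606534],
       [  0.        , 526.9713721 , 242.38217634],
       [  0.        ,   0.        ,   1.        ]]), 'R': array([[ 0.54686038,  0.83713113,  0.01245811],
       [ 0.68142885, -0.43640327, -0.58754312],
       [-0.48641387,  0.32979337, -0.80909695]]), 't': array([-0.36691378, -0.36680614,  1.48658648])}
scene tray_floor [([0.5653, -0.0096, 0.0026], 0.66)]
scene yellow_mid [([0.4764, -0.2325, 0.0323], 0.63)]
scene green_mid [([0.5749, 0.0318, 0.0355], 0.84)]
scene blue_mid [([0.5467, 0.2057, 0.035], 0.78)]
scene jar [([0.6597, -0.1155, 0.0469], 0.76)]
scene reagent [([0.5555, -0.353, 0.1052], 0.88)]
scene flask [([0.8014, -0.0981, 0.0592], 0.96)]
scene beaker [([0.6183, 0.4382, 0.0599], 0.79)]
0.9
```

View pics/top0.png

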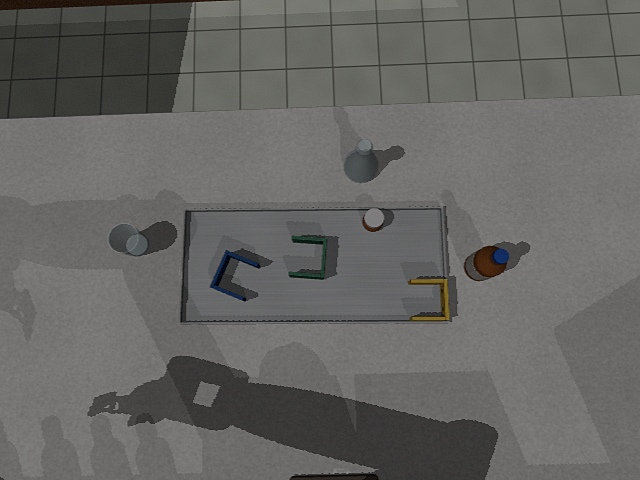

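View pics/scene0.png

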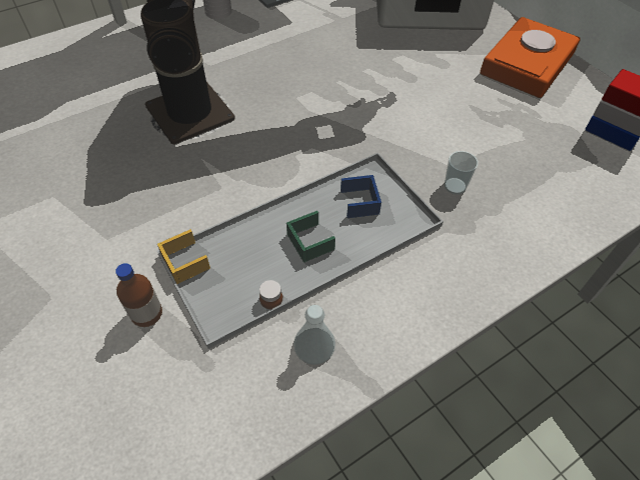

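```bash
cat > h.py <<'E'
import cv2, numpy as np
from plant import *
from scipy.optimize import minimize
U=np.array([[-45,-40],[45,-40],[45,40],[37,40],[37,-32],[-37,-32],[-37,40],[-45,40]])/1e3
HSV={'yellow':((20,120,50),(35,255,255)),'green':((60,70,20),(92,255,255)),'blue':((105,120,25),(125,255,255))}
def proj(c,P):
    k=calibration(c);q=(k['R']@np.asarray(P,float).T).T+k['t'];q=q@k['intrinsics'].T;return q[:,:2]/q[:,2:]
def unproj(c,uv,z):
    k=calibration(c);d=k['R'].T@np.linalg.inv(k['intrinsics'])@[*uv,1];o=-k['R'].T@k['t'];return o+d*(z-o[2])/d[2]
def pts(p,z):
    c,s=np.cos(p[2]),np.sin(p[2]);return np.c_[U@np.array([[c,s],[-s,c]])+p[:2],np.full(8,z)]
def sil(c,p,S=4,off=(0,0)):
    m=np.zeros((480,640*1),np.uint8);m=np.zeros((480*S//2,640*S//2),np.uint8)
    a,b=[np.round((proj(c,pts(p,z))+.5)*(S/2)*16).astype(np.int32) for z in(.004,.049)]
    cv2.fillPoly(m,[b],255,shift=4)
    for i in range(8):
        j=(i+1)%8;cv2.fillConvexPoly(m,np.array([a[i],a[j],b[j],b[i]]),255,shift=4)
    return cv2.resize(m,(640,480),interpolation=cv2.INTER_AREA)/255.
def mask(im,col,uv,r=60):
    m=cv2.inRange(cv2.cvtColor(im,cv2.COLOR_BGR2HSV),*map(np.array,HSV[col]))
    w=np.zeros_like(m);cv2.circle(w,tuple(int(x) for x in uv),r,255,-1);return (m&w)/255.
def fit(ims,col,p0):
    M={c:cv2.GaussianBlur(mask(i,col,proj(c,[[*p0[:2],.03]])[0]),(0,0),1) for c,i in ims.items()}
    def cost(x):
        p=np.array(p0)+np.array(x)*[.01,.01,.1]
        return sum(((cv2.GaussianBlur(sil(c,p),(0,0),1)-m)**2).sum() for c,m in M.items())/sum(m.sum() for m in M.values())
    best=min((minimize(cost,[0,0,t],method='Nelder-Mead',options=dict(initial_simplex=[[0,0,t],[1,0,t],[0,1,t],[0,0,t+1.5]],xatol=.01,fatol=1e-4,maxiter=150)) for t in(-2,0,2)),key=lambda r:r.fun)
    return np.array(p0)+best.x*[.01,.01,.1],best.fun
E
python3 - <<'E'
from h import *
ims={c:cv2.imread(f'pics/{c}0.png') for c in('top','scene')}
o={c:i.copy() for c,i in ims.items()}
for col,p0 in dict(yellow=(.47,-.235,0),green=(.573,.035,0),blue=(.547,.22,np.pi)).items():
    for sel in(['top'],['scene'],['top','scene']):
        p,f=fit({c:ims[c] for c in sel},col,p0);print(col,sel,p.round(4),round(f,3))
    for c in o:
        cv2.polylines(o[c],[np.round(proj(c,pts(p,.049))*16).astype(np.int32)],True,(255,0,255),1,shift=4)
    if col=='yellow':
        t=p[2];R=np.array([[np.cos(t),-np.sin(t)],[np.sin(t),np.cos(t)]])
        T=p[:2]+R@[130-46.5,300-41.5]@np.eye(2)/1e3 if 0 else p[:2]+R@np.array([.0835,.2585]);print('tray',T)
        for c in o:
            q=np.c_[(np.array([[-.13,-.3],[.13,-.3],[.13,.3],[-.13,.3]])@R.T+T),np.full(4,.004)]
            cv2.polylines(o[c],[np.round(proj(c,q)*16).astype(np.int32)],True,(0,0,255),1,shift=4)
from scipy.spatial.transform import Rotation as Ro
print(Ro.from_quat(get_state()['tcp_rot']).as_matrix().round(3))
cv2.imwrite('pics/ov.png',cv2.resize(o['top'][180:350,160:490],None,fx=2.4,fy=2.4,interpolation=cv2.INTER_CUBIC))
E
```

```text
yellow ['top'] [ 0.4635 -0.223  -0.029 ] 0.052
yellow ['scene'] [ 0.458  -0.2241 -0.0202] 0.697
yellow ['top', 'scene'] [ 0.4618 -0.2229 -0.0316] 0.433
tray [0.55342697 0.03283506]
green ['top'] [ 0.5681  0.0446 -0.0934] 0.079Traceback (most recent call last):
  File "<stdin>", line 6, in <module>
  File "h.py", line 27, in fit
    best=min((minimize(cost,[0,0,t],method='Nelder-Mead',options=dict(initial_simplex=[[0,0,t],[1,0,t],[0,1,t],[0,0,t+1.5]],xatol=.01,fatol=1e-4,maxiter=150)) for t in(-2,0,2)),key=lambda r:r.fun)
  File "h.py", line 27, in <genexpr>
    best=min((minimize(cost,[0,0,t],method='Nelder-Mead',options=dict(initial_simplex=[[0,0,t],[1,0,t],[0,1,t],[0,0,t+1.5]],xatol=.01,fatol=1e-4,maxiter=150)) for t in(-2,0,2)),key=lambda r:r.fun)
              ~~~~~~~~^^^^^^^^^^^^^^^^^^^^^^^^^^^^^^^^^^^^^^^^^^^^^^^^^^^^^^^^^^^^^^^^^^^^^^^^^^^^^^^^^^^^^^^^^^^^^^^^^^^^^^^^^^^^^^^^^^^^^^^^^^^^^^^^^^^^^^^^
    res = _minimize_neldermead(fun, x0, args, callback, bounds=bounds,
                               **options)
    fxr = func(xr)
    fx = function(np.copy(x), *(wrapper_args + args))
  File "h.py", line 26, in cost
    return sum(((cv2.GaussianBlur(sil(c,p),(0,0),1)-m)**2).sum() for c,m in M.items())/sum(m.sum() for m in M.values())
           ~~~^^^^^^^^^^^^^^^^^^^^^^^^^^^^^^^^^^^^^^^^^^^^^^^^^^^^^^^^^^^^^^^^^^^^^^^^
  File "h.py", line 26, in <genexpr>
    return sum(((cv2.GaussianBlur(sil(c,p),(0,0),1)-m)**2).sum() for c,m in M.items())/sum(m.sum() for m in M.values())
                                  ~~~^^^^^
  File "h.py", line 14, in sil
    a,b=[np.round((proj(c,pts(p,z))+.5)*(S/2)*16).astype(np.int32) for z in(.004,.049)]
                   ~~~~^^^^^^^^^^^^
  File "h.py", line 7, in proj
    k=calibration(c);q=(k['R']@np.asarray(P,float).T).T+k['t'];q=q@k['intrinsics'].T;return q[:,:2]/q[:,2:]
ValueError: time passes only in moves, steps and waits
```

```bash
sed -i "s/^def proj/CAL={c:calibration(c) for c in('top','scene')}\ndef proj/; s/k=calibration(c)/k=CAL[c]/" h.py
cat >> h.py <<'E'
def tray(py):
    t=py[2];R=np.array([[np.cos(t),-np.sin(t)],[np.sin(t),np.cos(t)]]);return R,py[:2]+R@np.array([.0835,.2585])
def overlay(im,ps,R,T,fn,c='top',box=(180,350,160,490)):
    o=im.copy()
    for p in ps: cv2.polylines(o,[np.round(proj(c,pts(p,.049))*16).astype(np.int32)],True,(255,0,255),1,shift=4)
    q=np.c_[(np.array([[-.13,-.3],[.13,-.3],[.13,.3],[-.13,.3]])@R.T+T),np.full(4,.004)]
    cv2.polylines(o,[np.round(proj(c,q)*16).astype(np.int32)],True,(0,0,255),1,shift=4)
    a,b,l,r=box;cv2.imwrite(fn,cv2.resize(o[a:b,l:r],None,fx=2.4,fy=2.4,interpolation=cv2.INTER_CUBIC))
E
python3 - <<'E'
from h import *
from scipy.spatial.transform import Rotation as Ro
s=get_state();print(s['time'],Ro.from_quat(s['tcp_rot']).as_matrix().round(3))
im=cv2.imread('pics/top0.png');ps=[]
for col,p0 in dict(yellow=(.4635,-.223,-.029),green=(.568,.0446,-.09),blue=(.547,.22,np.pi)).items():
    p,f=fit({'top':im},col,p0);print(col,p.round(4),round(f,3));ps.append(p)
R,T=tray(ps[0]);print('tray',T)
for p in ps: print('tray coords',(R.T@(p[:2]-T)).round(4),p[2]-ps[0][2])
overlay(im,ps,R,T,'pics/ov.png')
E
```

```text
0.9 [[ 0.    -0.969  0.248]
 [ 0.     0.248  0.969]
 [-1.     0.     0.   ]]
yellow [ 0.4635 -0.2223 -0.0293] 0.049
green [ 0.568   0.0443 -0.0984] 0.079
blue [0.5328 0.2136 2.7065] 0.297
tray [0.5545584  0.03368171]
tray coords [-0.0835 -0.2585] 0.0
tray coords [0.0131 0.011 ] -0.0690715566605544
tray coords [-0.027   0.1792] 2.7358384599486536
```

View pics/ov.png

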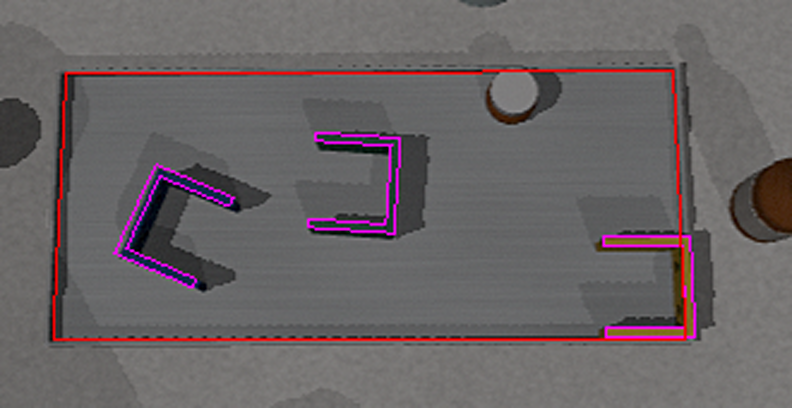

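The overlay shows a close fit on all three channels. In the original top image, green is near (310,257), blue near (235,275) and yellow near (430,300). The tray outline also matches, with a yaw of -0.029. I'll move green by spreading the fingers inside it, and blue by clamping one leg. First I travel to green.

Request:
{"name": "servo_tool", "arguments": {
  "deltas": [
    [[0.11, -0.18, -0.03, -0.026], [0.23, -0.36, -0.06, -0.052], [0.36, -0.55, -0.1, -0.08], [0.5, -0.75, -0.15, -0.11], [0.65, -0.98, -0.2, -0.14]]
  ],
  "claw": -0.25,
  "force": 20
}}

```text
time: 1.4
eef_pos: [0.2328, 0.5553, 0.2113]
tcp_rot: [-0.369, 0.603, 0.369, 0.603]
contact_force: [-0.0, -0.3, -1.0]
opening: 0.374
```

Request:
{"name": "servo_tool", "arguments": {
  "deltas": [
    [[0.13, -0.2, -0.04, -0.03], [0.26, -0.4, -0.08, -0.06], [0.39, -0.6, -0.12, -0.09], [0.52, -0.8, -0.16, -0.12], [0.65, -1.0, -0.2, -0.15]]
  ]
}}

```text
time: 1.9
eef_pos: [0.298, 0.4551, 0.1914]
tcp_rot: [-0.296, 0.642, 0.296, 0.643]
contact_force: [0.6, -0.2, -1.1]
opening: 0.375
```

Request:
{"name": "servo_tool", "arguments": {
  "deltas": [
    [[0.13, -0.2, -0.04, -0.03], [0.26, -0.4, -0.08, -0.06], [0.39, -0.6, -0.12, -0.09], [0.52, -0.8, -0.16, -0.12], [0.65, -1.0, -0.2, -0.15]]
  ]
}}

```text
time: 2.4
eef_pos: [0.363, 0.3551, 0.1714]
tcp_rot: [-0.218, 0.672, 0.218, 0.673]
contact_force: [-0.2, 0.3, -0.0]
opening: 0.377
```

Request:
{"name": "servo_tool", "arguments": {
  "deltas": [
    [[0.13, -0.2, -0.04, -0.03], [0.26, -0.4, -0.08, -0.06], [0.39, -0.6, -0.12, -0.09], [0.52, -0.8, -0.16, -0.12], [0.65, -1.0, -0.2, -0.15]]
  ]
}}

```text
time: 2.9
eef_pos: [0.4281, 0.2551, 0.1514]
tcp_rot: [-0.137, 0.693, 0.137, 0.694]
contact_force: [0.9, -0.3, 0.7]
opening: 0.373
```

Request:
{"name": "servo_tool", "arguments": {
  "deltas": [
    [[0.13, -0.2, -0.04, -0.03], [0.26, -0.4, -0.08, -0.06], [0.39, -0.6, -0.12, -0.09], [0.52, -0.8, -0.16, -0.12], [0.65, -1.0, -0.2, -0.15]]
  ]
}}

```text
time: 3.4
eef_pos: [0.4931, 0.155, 0.1315]
tcp_rot: [-0.055, 0.705, 0.055, 0.705]
contact_force: [-0.2, -0.2, -0.4]
opening: 0.374
```

Request:
{"name": "servo_tool", "arguments": {
  "deltas": [
    [[0.15, -0.2, -0.06, -0.033], [0.3, -0.4, -0.12, -0.066], [0.45, -0.6, -0.18, -0.1], [0.6, -0.8, -0.24, -0.13], [0.74, -1.0, -0.3, -0.163]]
  ]
}}

```text
time: 3.9
eef_pos: [0.5673, 0.0549, 0.1013]
tcp_rot: [0.036, 0.706, -0.036, 0.706]
contact_force: [-0.1, 0.3, 0.0]
opening: 0.374
```

Request:
{"name": "servo_tool", "arguments": {
  "deltas": [
    [[0, -0.157, 0, 0], [0, -0.157, -0.1, 0], [0, -0.157, -0.3, 0], [0, -0.157, -0.4, 0], [0, -0.157, -0.4, 0]]
  ]
}}

```text
time: 4.4
eef_pos: [0.5642, 0.0411, 0.0591]
tcp_rot: [0.035, 0.708, -0.034, 0.705]
contact_force: [-0.5, -0.2, 1.1]
opening: 0.376
```

Run:
```python
from h import *
im=read_camera('top');cv2.imwrite('pics/top1.png',im);print(get_state()['eef_pos'])
cv2.imwrite('pics/c1.png',cv2.resize(im[190:340,170:470],None,fx=2.6,fy=2.6,interpolation=cv2.INTER_CUBIC))
```

```text
[0.56526594 0.04093614 0.06038553]
```

View pics/c1.png

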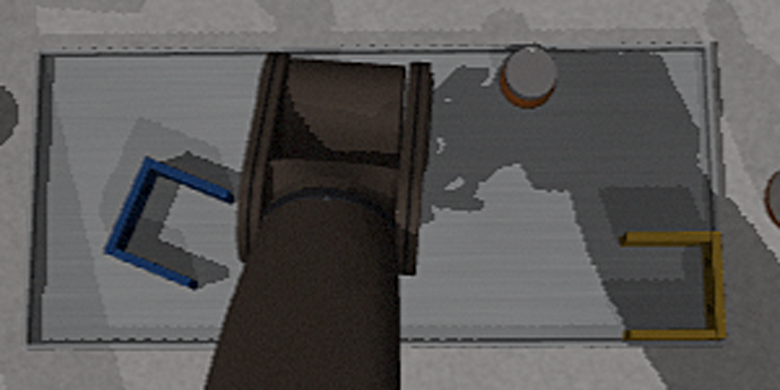

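The arm hides green from above, so I'll descend in steps and watch the force.

Request:
{"name": "servo_tool", "arguments": {
  "deltas": [
    [[0.02, -0.01, -0.06, 0], [0.02, -0.01, -0.12, 0], [0.02, -0.01, -0.15, 0], [0.02, -0.01, -0.18, 0], [0.02, -0.01, -0.18, 0]]
  ]
}}

```text
time: 4.95
eef_pos: [0.5681, 0.0392, 0.0428]
tcp_rot: [0.035, 0.707, -0.035, 0.706]
contact_force: [-0.7, -0.0, -0.6]
opening: 0.38
```

Run:
```python
from h import *
im=read_camera('scene');cv2.imwrite('pics/s1.png',im);s=get_state();print(s['eef_pos'],s['contact_force'])
cv2.imwrite('pics/cs1.png',cv2.resize(im[130:330,150:430],None,fx=2.8,fy=2.8,interpolation=cv2.INTER_CUBIC))
```

```text
[0.56833738 0.03919008 0.04311503] [ 0.42895431 -0.68710672  0.90966941]
```

View pics/cs1.png

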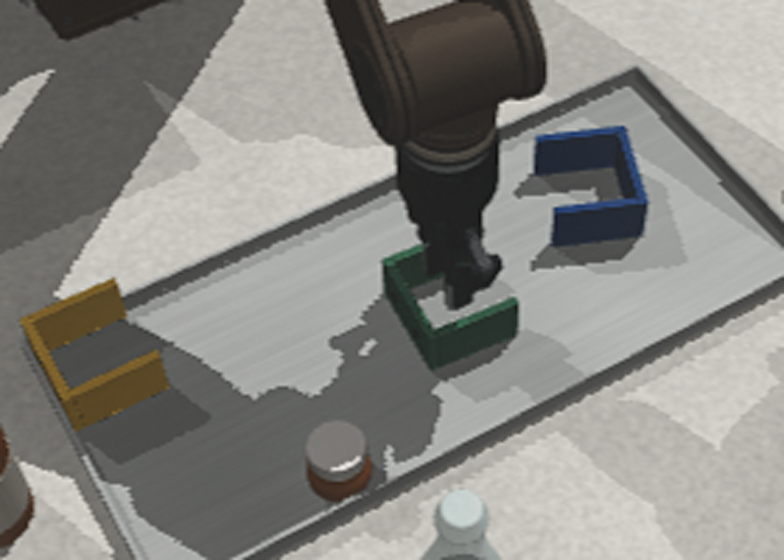

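The scene view shows the fingers inside green, with green at about (450,310) in the crop. I'll descend and then spread them.

Request:
{"name": "servo_tool", "arguments": {
  "deltas": [
    [[0, 0, -0.08, 0], [0, 0, -0.16, 0], [0, 0, -0.24, 0], [0, 0, -0.28, 0], [0, 0, -0.28, 0]]
  ]
}}

```text
time: 5.5
eef_pos: [0.5676, 0.0392, 0.0141]
tcp_rot: [0.035, 0.707, -0.035, 0.705]
contact_force: [-0.4, -0.4, 0.2]
opening: 0.373
```

Request:
{"name": "servo_tool", "arguments": {
  "deltas": [
    [[0, 0, 0, 0], [0, 0, 0, 0], [0, 0, 0, 0], [0, 0, 0, 0], [0, 0, 0, 0]]
  ],
  "claw": 0.3
}}

```text
time: 6.0
eef_pos: [0.5683, 0.0392, 0.0152]
tcp_rot: [0.035, 0.706, -0.035, 0.706]
contact_force: [0.2, 0.6, -1.7]
opening: 0.547
```

Spreading stopped at 0.547, so the fingers hold green's legs. Now I'll drag it toward the corner.

Request:
{"name": "servo_tool", "arguments": {
  "deltas": [
    [[-0.01, -0.1, 0, 0.009], [-0.03, -0.28, 0, 0.018], [-0.06, -0.46, 0, 0.027], [-0.08, -0.64, 0, 0.036], [-0.1, -0.82, 0, 0.044]]
  ]
}}

```text
time: 6.5
eef_pos: [0.5583, -0.0434, 0.0153]
tcp_rot: [0.01, 0.707, -0.01, 0.707]
contact_force: [-0.2, 0.2, -1.8]
opening: 0.541
```

Request:
{"name": "servo_tool", "arguments": {
  "deltas": [
    [[0, -0.18, 0, 0], [0, -0.36, 0, 0], [0, -0.54, 0, 0], [0, -0.72, 0, 0], [0, -0.9, 0, 0]]
  ]
}}

```text
time: 7.0
eef_pos: [0.5584, -0.1336, 0.0153]
tcp_rot: [0.01, 0.707, -0.01, 0.707]
contact_force: [0.5, 1.0, -2.0]
opening: 0.548
```

Run:
```python
from h import *
s=get_state();print(s['eef_pos'],s['contact_force'],s['opening'])
for c in('top','scene'):
    im=read_camera(c);cv2.imwrite(f'pics/{c}2.png',im)
cv2.imwrite('pics/cs2.png',cv2.resize(im[130:330,150:430],None,fx=2.8,fy=2.8,interpolation=cv2.INTER_CUBIC))
```

```text
[ 0.55838874 -0.13360669  0.01530247] [ 0.46871163  0.99915856 -2.04759552] 0.5482609252525672
```

View pics/cs2.png

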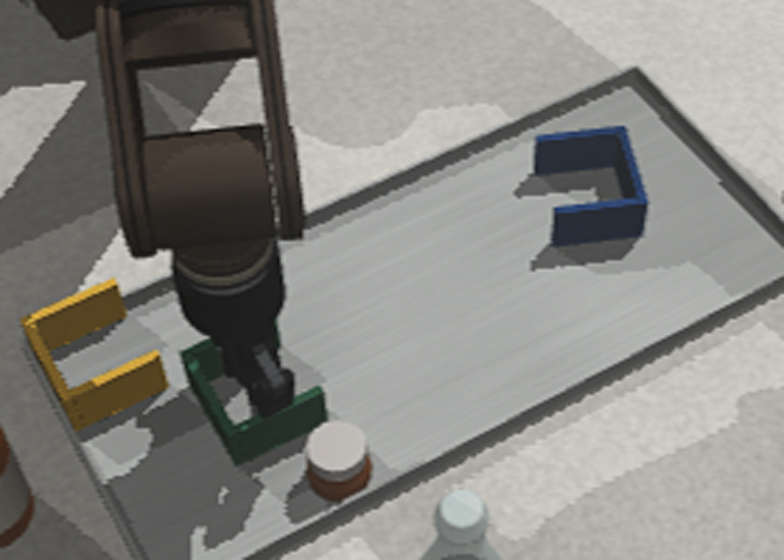

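Request:
{"name": "servo_tool", "arguments": {
  "deltas": [
    [[0, 0, -0.015, 0], [0, -0.1, -0.015, 0], [0, -0.25, -0.015, 0], [0, -0.4, -0.015, 0], [0, -0.5, -0.015, 0]]
  ]
}}

```text
time: 7.6
eef_pos: [0.5593, -0.1834, 0.015]
tcp_rot: [0.011, 0.707, -0.01, 0.707]
contact_force: [-0.1, 5.1, 6.2]
opening: 0.545
```

Run:
```python
from h import *
s=get_state();print(s['eef_pos'],s['contact_force'],s['opening'])
im=read_camera('top');cv2.imwrite('pics/top3.png',im)
for q in('reagent','green_mid'):print(recognise('top',q)[:1])
cv2.imwrite('pics/c3.png',cv2.resize(im[200:340,350:540],None,fx=4,fy=4,interpolation=cv2.INTER_CUBIC))
```

```text
[ 0.55932446 -0.18335519  0.01496984] [-0.06115788  5.10684934  6.21281018] 0.5451694706022358
[{'at': [0.5307, -0.3363, 0.1142], 'p': 0.57}]
[]
```

View pics/c3.png

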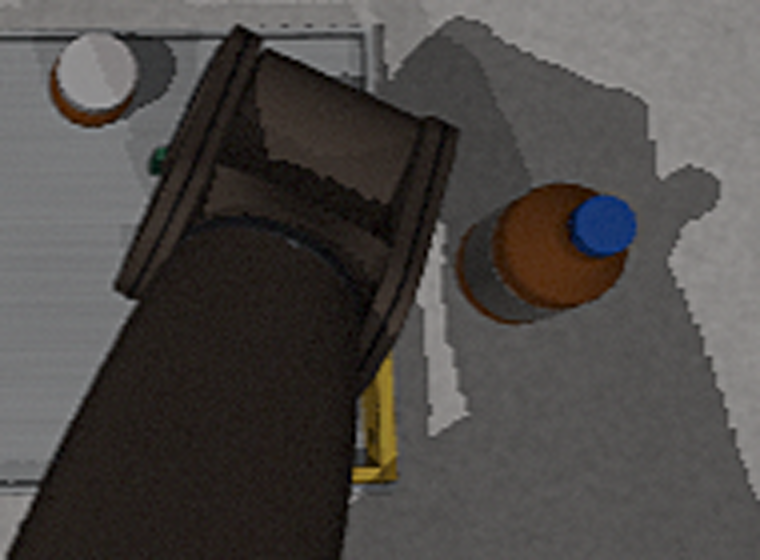

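Green sits under the wrist now, and the bottle clearance looks sufficient. I'll ease the downward pressure and go on.

Request:
{"name": "servo_tool", "arguments": {
  "deltas": [
    [[0, -0.05, 0.008, 0], [0, -0.13, 0.008, 0], [0, -0.22, 0.008, 0], [0, -0.31, 0.008, 0], [0, -0.37, 0.008, 0]]
  ]
}}

```text
time: 8.25
eef_pos: [0.5588, -0.2199, 0.015]
tcp_rot: [0.011, 0.707, -0.01, 0.707]
contact_force: [-0.7, 4.0, 5.3]
opening: 0.544
```

Run:
```python
from h import *
im=read_camera('scene');cv2.imwrite('pics/s4.png',im)
cv2.imwrite('pics/cs4.png',cv2.resize(im[200:330,110:300],None,fx=4,fy=4,interpolation=cv2.INTER_CUBIC))
```

```text
(no output)
```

View pics/cs4.png

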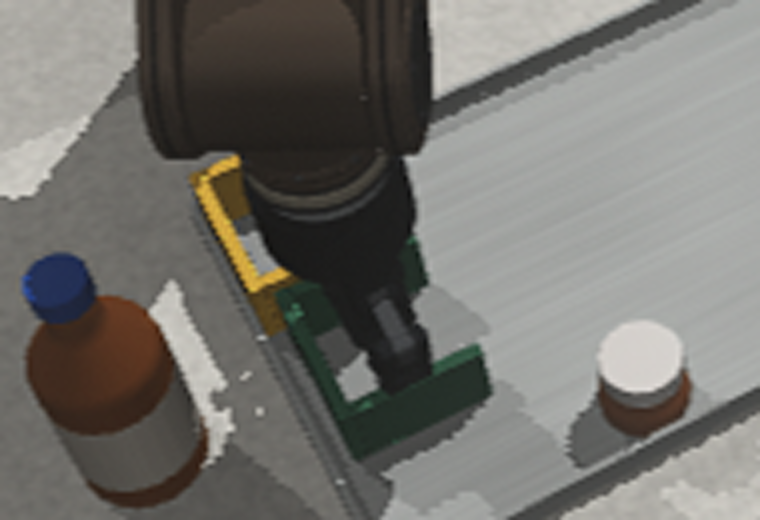

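Green is beside yellow and close to the rim. I'll advance slowly to contact.

Request:
{"name": "servo_tool", "arguments": {
  "deltas": [
    [[0, -0.02, 0, 0], [0, -0.04, 0, 0], [0, -0.06, 0, 0], [0, -0.08, 0, 0], [0, -0.09, 0, 0]]
  ]
}}

```text
time: 8.8
eef_pos: [0.5587, -0.2282, 0.015]
tcp_rot: [0.011, 0.707, -0.01, 0.707]
contact_force: [-0.2, 4.6, 6.1]
opening: 0.547
```

Request:
{"name": "servo_tool", "arguments": {
  "deltas": [
    [[0, -0.01, 0, 0], [0, -0.02, 0, 0], [0, -0.03, 0, 0], [0, -0.03, 0, 0], [0, -0.03, 0, 0]]
  ]
}}

```text
time: 9.3
eef_pos: [0.5587, -0.2305, 0.015]
tcp_rot: [0.011, 0.707, -0.01, 0.707]
contact_force: [-0.3, 6.8, 7.4]
opening: 0.544
```

Request:
{"name": "servo_tool", "arguments": {
  "deltas": [
    [[0, -0.01, 0, 0], [0, -0.02, 0, 0], [0, -0.02, 0, 0], [0, -0.02, 0, 0], [0, -0.02, 0, 0]]
  ]
}}

```text
time: 9.8
eef_pos: [0.5586, -0.2307, 0.0151]
tcp_rot: [0.012, 0.707, -0.008, 0.707]
contact_force: [-1.1, 11.5, 8.3]
opening: 0.541
```

Request:
{"name": "servo_tool", "arguments": {
  "deltas": [
    [[-0.01, 0, 0, 0], [-0.02, 0, 0, 0], [-0.03, 0, 0, 0], [-0.03, 0, 0, 0], [-0.03, 0, 0, 0]]
  ]
}}

```text
time: 10.3
eef_pos: [0.5582, -0.2315, 0.0157]
tcp_rot: [0.011, 0.705, -0.009, 0.709]
contact_force: [7.1, 10.6, 5.8]
opening: 0.544
```

Run:
```python
from h import *
im=read_camera('scene');cv2.imwrite('pics/s5.png',im)
cv2.imwrite('pics/cs5.png',cv2.resize(im[220:330,150:260],None,fx=5,fy=5,interpolation=cv2.INTER_CUBIC))
```

```text
(no output)
```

View pics/cs5.png

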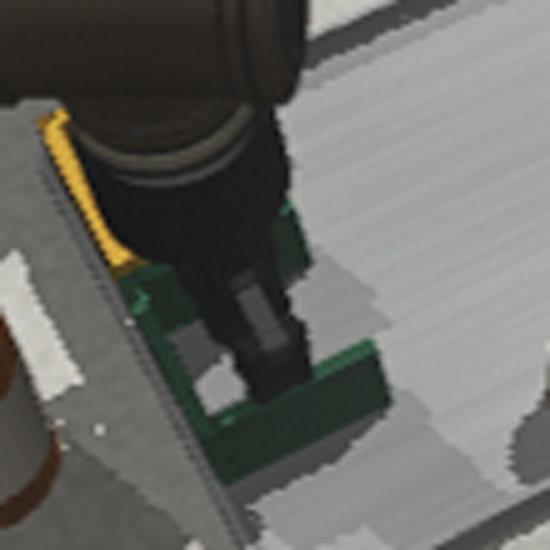

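Request:
{"name": "servo_tool", "arguments": {
  "deltas": [
    [[0, 0.02, 0, 0], [0, 0.02, 0, 0], [0, 0.02, 0, 0], [0, 0.02, 0, 0], [0, 0.02, 0, 0]]
  ]
}}

```text
time: 10.85
eef_pos: [0.5572, -0.2311, 0.0153]
tcp_rot: [0.01, 0.706, -0.01, 0.708]
contact_force: [4.0, 5.3, 3.8]
opening: 0.547
```

Run:
```python
from h import *
s=get_state();print(s['eef_pos'],s['contact_force'])
im=read_camera('scene');im0=cv2.imread('pics/scene0.png')
h=cv2.cvtColor(im,cv2.COLOR_BGR2HSV);h0=cv2.cvtColor(im0,cv2.COLOR_BGR2HSV)
k=lambda z:proj('scene',z).round(1).tolist()
py=np.array([.4635,-.2223,-.0293]);R,T=tray(py)
# predicted green web outer corners for candidate poses vs image: scan row between yellow and green back top edge
for gx in(.007,.0115):
    p=[*(T+R@np.array([gx,-.2595])),-.0293];print(gx,'pred corners top',k(pts(p,.049))[:3])
print('yellow',k(pts(py,.049))[:3])
for r in range(272,282): print(r,[tuple(int(v) for v in h[r,c]) for c in range(170,184)])
```

```text
[ 0.55721396 -0.23112402  0.01525577] [3.9625177  5.25825358 3.78170241]
0.007 pred corners top [[173.1, 273.6], [190.1, 305.7], [226.0, 288.2]]
0.0115 pred corners top [[173.9, 275.1], [191.0, 307.4], [226.9, 289.8]]
yellow [[157.7, 243.6], [173.4, 273.2], [208.3, 257.1]]
272 [(45, 8, 66), (17, 115, 40), (24, 171, 164), (24, 173, 167), (19, 167, 98), (19, 160, 83), (19, 155, 79), (20, 154, 83), (22, 135, 68), (53, 73, 56), (73, 78, 52), (72, 72, 46), (68, 51, 40), (68, 30, 34)]
273 [(24, 30, 86), (20, 104, 71), (19, 164, 84), (19, 164, 90), (19, 157, 81), (20, 151, 81), (25, 120, 66), (62, 72, 57), (76, 96, 56), (72, 85, 54), (73, 83, 55), (72, 82, 56), (72, 82, 56), (71, 78, 52)]
274 [(60, 5, 96), (23, 29, 79), (20, 126, 67), (19, 159, 77), (25, 124, 68), (58, 69, 59), (77, 90, 51), (73, 82, 50), (72, 83, 55), (72, 83, 55), (71, 80, 54), (71, 73, 49), (68, 64, 44), (69, 61, 42)]
275 [(75, 6, 87), (25, 32, 87), (22, 97, 66), (46, 74, 52), (76, 102, 55), (74, 91, 53), (72, 85, 54), (71, 84, 58), (71, 84, 58), (72, 82, 53), (70, 68, 45), (69, 62, 41), (69, 59, 43), (69, 61, 42)]
276 [
[... 493 characters left out ...]
(71, 80, 51), (71, 81, 60), (71, 80, 54), (72, 62, 41), (69, 61, 42), (71, 65, 43), (68, 65, 43)]
279 [(24, 13, 96), (45, 6, 80), (60, 6, 85), (60, 6, 92), (25, 24, 64), (52, 62, 45), (72, 83, 55), (71, 85, 57), (72, 104, 83), (72, 95, 67), (64, 50, 36), (69, 61, 42), (71, 65, 43), (71, 65, 43)]
280 [(24, 12, 103), (23, 11, 90), (45, 6, 85), (60, 5, 96), (60, 7, 76), (69, 40, 45), (72, 102, 75), (73, 107, 98), (73, 104, 96), (73, 98, 73), (71, 65, 43), (69, 62, 41), (70, 70, 44), (68, 65, 43)]
281 [(24, 12, 105), (24, 12, 106), (30, 9, 87), (60, 6, 86), (60, 3, 91), (30, 4, 58), (72, 101, 71), (73, 105, 97), (72, 105, 95), (72, 96, 74), (68, 64, 44), (68, 55, 37), (68, 64, 44), (72, 61, 42)]
```

Request:
{"name": "servo_tool", "arguments": {
  "deltas": [
    [[-0.01, 0, 0, 0], [-0.015, 0, 0, 0], [-0.015, 0, 0, 0], [-0.015, 0, 0, 0], [-0.015, 0, 0, 0]]
  ]
}}

```text
time: 11.4
eef_pos: [0.5562, -0.2312, 0.0154]
tcp_rot: [0.009, 0.705, -0.01, 0.709]
contact_force: [5.6, 5.8, 2.9]
opening: 0.549
```

Request:
{"name": "servo_tool", "arguments": {
  "deltas": [
    [[0, 0, 0.005, 0], [0, 0, 0.005, 0], [0, 0, 0.005, 0], [0, 0, 0.005, 0], [0, 0, 0.005, 0]]
  ]
}}

```text
time: 11.9
eef_pos: [0.5555, -0.2312, 0.0153]
tcp_rot: [0.01, 0.706, -0.01, 0.708]
contact_force: [5.9, 5.1, 2.2]
opening: 0.542
```

Request:
{"name": "servo_tool", "arguments": {
  "deltas": [
    [[0, 0, 0, 0], [0, 0, 0, 0], [0, 0, 0, 0], [0, 0, 0.1, 0], [0, 0, 0.3, 0]]
  ],
  "claw": -0.25
}}

```text
time: 12.4
eef_pos: [0.5522, -0.2313, 0.0437]
tcp_rot: [0.011, 0.708, -0.01, 0.706]
contact_force: [0.2, 0.1, 0.1]
opening: 0.379
```

Request:
{"name": "servo_tool", "arguments": {
  "deltas": [
    [[0, 0, 0.3, 0], [0, 0.2, 0.6, 0], [0, 0.5, 0.6, 0], [0, 0.75, 0.6, -0.06], [0, 1, 0.6, -0.12]]
  ]
}}

```text
time: 12.9
eef_pos: [0.554, -0.1314, 0.1062]
tcp_rot: [0.078, 0.702, -0.079, 0.703]
contact_force: [-0.2, 0.2, 0.7]
opening: 0.373
```

Request:
{"name": "servo_tool", "arguments": {
  "deltas": [
    [[0, 0.2, 0, -0.03], [0, 0.4, 0, -0.06], [0, 0.6, 0, -0.09], [0, 0.8, 0, -0.12], [0, 1, 0, -0.138]]
  ]
}}

```text
time: 13.4
eef_pos: [0.5539, -0.0314, 0.1057]
tcp_rot: [0.153, 0.69, -0.153, 0.691]
contact_force: [0.3, -0.1, -0.5]
opening: 0.373
```

Run:
```python
from h import *
HSV['blue']=((100,90,15),(130,255,255))
s=get_state();print(s['eef_pos'],s['contact_force'],s['opening'])
im=read_camera('top');cv2.imwrite('pics/top6.png',im);ps=[]
for col,p0 in dict(yellow=(.4635,-.223,-.029),green=(.5545,-.2265,-.03),blue=(.5328,.2136,2.7065)).items():
    p,f=fit({'top':im},col,p0);print(col,p.round(4),round(f,3));ps.append(p)
R,T=tray(np.array([.4635,-.2223,-.0293]))
for p in ps: print((R.T@(p[:2]-T)).round(4),p[2]+.0293)
overlay(im,ps,R,T,'pics/ov6.png')
```

```text
[ 0.55393912 -0.03139142  0.1057399 ] [ 0.25444007 -0.0923167  -0.49186267] 0.3727829955011318
yellow [ 0.4635 -0.2233 -0.0263] 0.227
green [ 0.5577 -0.2262 -0.0274] 0.256
blue [0.5314 0.2115 2.722 ] 0.049
[-0.0835 -0.2595] 0.003045482574711586
[ 0.0108 -0.2596] 0.0018958929921893929
[-0.0283  0.1771] 2.7513195312826215
```

View pics/ov6.png

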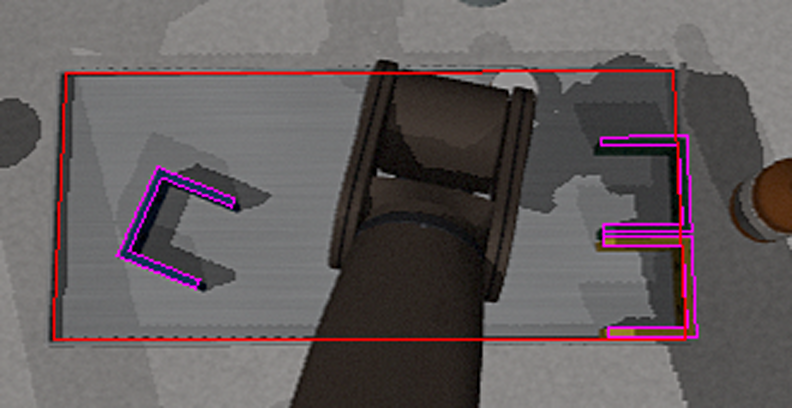

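```bash
sed -i "s/^HSV=.*/HSV={'yellow':((14,100,22),(36,255,255)),'green':((60,45,18),(95,255,255)),'blue':((100,90,15),(130,255,255))}/" h.py
python3 - <<'E'
from h import *
im=cv2.imread('pics/top6.png')
for n in('top0','top6'):
  for col,p0 in dict(yellow=(.4635,-.223,-.029),green=(.5577,-.2265,-.03)).items():
    if n=='top0' and col=='green':p0=(.568,.0446,-.09)
    p,f=fit({'top':cv2.imread(f'pics/{n}.png')},col,p0);print(n,col,p.round(4),round(f,3))
h=cv2.cvtColor(im,cv2.COLOR_BGR2HSV)
print('y',proj('top',pts((.4635,-.2226,-.029),.049))[[1,2,3]].round(1).tolist())
for c in(414,422,430): print(c,[(r,tuple(int(v) for v in h[r,c])) for r in range(270,288)])
E
```

```text
top0 yellow [ 0.4636 -0.2219 -0.0286] 0.016
top0 green [ 0.568   0.0444 -0.0984] 0.039
top6 yellow [ 0.4636 -0.221  -0.0284] 0.029
top6 green [ 0.5577 -0.2261 -0.0267] 0.18
y [[447.3, 278.3], [411.0, 278.4], [411.1, 282.0]]
414 [(270, (90, 5, 107)), (271, (0, 0, 107)), (272, (130, 7, 115)), (273, (135, 4, 118)), (274, (77, 98, 65)), (275, (76, 114, 78)), (276, (75, 116, 77)), (277, (78, 118, 93)), (278, (0, 0, 0)), (279, (21, 177, 121)), (280, (22, 174, 154)), (281, (23, 175, 149)), (282, (21, 179, 135)), (283, (21, 225, 67)), (284, (22, 149, 87)), (285, (113, 22, 137)), (286, (120, 6, 124)), (287, (105, 4, 122))]
422 [(270, (80, 7, 115)), (271, (105, 7, 77)), (272, (105, 9, 57)), (273, (170, 12, 65)), (274, (78, 91, 42)), (275, (78, 125, 45)), (276, (76, 119, 45)), (277, (78, 144, 39)), (278, (73, 255, 7)), (279, (22, 187, 75)), (280, (20, 183, 96)), (281, (21, 192, 93)), (282, (20, 181, 89)), (283, (22, 221, 53)), (284, (21, 144, 90)), (285, (105, 19, 135)), (286, (110, 6, 126)), (287, (135, 4, 121))]
430 [(270, (120, 12, 63)), (271, (165, 8, 64)), (272, (90, 4, 58)), (273, (160, 12, 64)), (274, (74, 114, 38)), (275, (75, 124, 41)), (276, (77, 127, 46)), (277, (77, 115, 40)), (278, (98, 216, 13)), (279, (23, 196, 74)), (280, (21, 193, 94)), (281, (21, 186, 92)), (282, (21, 194, 84)), (283, (22, 242, 57)), (284, (20, 152, 67)), (285, (113, 24, 84)), (286, (130, 10, 80)), (287, (120, 3, 73))]
```

The top image shows a dark gap of about 1 px (roughly 2 mm) between green and yellow. Yellow hasn't moved. I'll go back and close the gap.

Request:
{"name": "servo_tool", "arguments": {
  "deltas": [
    [[0, -0.2, 0, 0.06], [0, -0.4, 0, 0.12], [0, -0.6, 0, 0.18], [0, -0.8, 0, 0.24], [0.01, -1, 0, 0.258]]
  ]
}}

```text
time: 13.95
eef_pos: [0.5548, -0.1332, 0.1056]
tcp_rot: [0.009, 0.707, -0.01, 0.707]
contact_force: [0.1, -0.0, 1.1]
opening: 0.373
```

Request:
{"name": "servo_tool", "arguments": {
  "deltas": [
    [[0, -0.3, 0, 0], [0.01, -0.6, 0, 0], [0.02, -0.8, 0, 0], [0.02, -0.96, 0, 0], [0.02, -0.96, -0.2, 0]]
  ]
}}

```text
time: 14.45
eef_pos: [0.5592, -0.2314, 0.0885]
tcp_rot: [0.009, 0.705, -0.013, 0.709]
contact_force: [0.8, 0.2, -0.6]
opening: 0.373
```

Request:
{"name": "servo_tool", "arguments": {
  "deltas": [
    [[0, 0, -0.15, 0], [0, 0, -0.3, 0], [0, 0, -0.45, 0], [0, 0, -0.6, 0], [0, 0, -0.69, 0]]
  ]
}}

```text
time: 14.95
eef_pos: [0.5562, -0.2269, 0.014]
tcp_rot: [0.011, 0.708, -0.01, 0.706]
contact_force: [-0.5, 0.3, 0.1]
opening: 0.379
```

Request:
{"name": "servo_tool", "arguments": {
  "deltas": [
    [[0, 0, 0, 0], [0, 0, 0, 0], [0, 0, 0, 0], [0, 0, 0, 0], [0, 0, 0, 0]]
  ],
  "claw": 0.3
}}

```text
time: 15.45
eef_pos: [0.5568, -0.2275, 0.0162]
tcp_rot: [0.011, 0.707, -0.01, 0.707]
contact_force: [-0.7, 1.0, -2.2]
opening: 0.543
```

Request:
{"name": "servo_tool", "arguments": {
  "deltas": [
    [[0, 0, -0.008, 0], [-0.01, 0, -0.008, 0], [-0.02, 0, -0.008, 0], [-0.025, 0, -0.008, 0], [-0.025, 0, -0.008, 0]]
  ]
}}

```text
time: 15.95
eef_pos: [0.5549, -0.2276, 0.0156]
tcp_rot: [0.01, 0.707, -0.01, 0.707]
contact_force: [1.4, 4.5, -1.8]
opening: 0.545
```

Run:
```python
from h import *
s=get_state();print(s['eef_pos'],s['contact_force'])
```

```text
[ 0.55488562 -0.22760865  0.01558151] [ 1.37079823  4.51423798 -1.76702607]
```

Request:
{"name": "servo_tool", "arguments": {
  "deltas": [
    [[-0.004, 0, 0, 0], [-0.008, 0, 0, 0], [-0.01, 0, 0, 0], [-0.01, 0, 0, 0], [-0.01, 0, 0, 0]]
  ]
}}

```text
time: 16.45
eef_pos: [0.5537, -0.2276, 0.0154]
tcp_rot: [0.01, 0.707, -0.01, 0.707]
contact_force: [2.0, 4.7, -1.4]
opening: 0.547
```

Request:
{"name": "servo_tool", "arguments": {
  "deltas": [
    [[0, 0, 0, 0], [0, 0, 0, 0], [0, 0, 0, 0], [0, 0, 0.1, 0], [0, 0, 0.3, 0]]
  ],
  "claw": -0.25
}}

```text
time: 16.95
eef_pos: [0.5522, -0.2276, 0.0446]
tcp_rot: [0.011, 0.708, -0.01, 0.706]
contact_force: [0.8, 0.4, 0.2]
opening: 0.377
```

Request:
{"name": "servo_tool", "arguments": {
  "deltas": [
    [[0, 0, 0.3, 0], [0, 0.2, 0.6, 0], [0, 0.5, 0.6, 0], [0, 0.75, 0.6, -0.06], [0, 1, 0.6, -0.12]]
  ]
}}

```text
time: 17.45
eef_pos: [0.5538, -0.1275, 0.107]
tcp_rot: [0.078, 0.702, -0.079, 0.703]
contact_force: [-0.1, -0.1, 0.4]
opening: 0.382
```

Request:
{"name": "servo_tool", "arguments": {
  "deltas": [
    [[0, 0.2, 0, -0.03], [0, 0.4, 0, -0.06], [0, 0.6, 0, -0.09], [0, 0.8, 0, -0.12], [0, 1, 0, -0.13]]
  ]
}}

```text
time: 17.95
eef_pos: [0.5538, -0.0275, 0.1065]
tcp_rot: [0.148, 0.691, -0.149, 0.692]
contact_force: [-0.3, -0.4, -0.9]
opening: 0.372
```

```bash
cat > g.py <<'E'
from h import *
import sys
s=get_state();print(s['time'],s['eef_pos'],s['contact_force'],s['opening'])
im=read_camera('top');cv2.imwrite(f'pics/{sys.argv[1]}.png',im)
R,T=tray(np.array([.4636,-.222,-.0288]))
for col,p0 in dict(yellow=(.4635,-.222,-.029),green=(.5545,-.2255,-.03)).items():
    p,f=fit({'top':im},col,p0);print(col,p.round(4),(R.T@(p[:2]-T)).round(4),round(f,3))
h=cv2.cvtColor(im,cv2.COLOR_BGR2HSV)
for c in(414,422,430): print(c,[(r,tuple(int(v) for v in h[r,c])) for r in range(272,285)])
E
python3 g.py top7
```

```text
17.95 [ 0.55378568 -0.02749931  0.1064639 ] [-0.30003339 -0.38878307 -0.85395661] 0.3719088262152691
yellow [ 0.4635 -0.2219 -0.0286] [-0.0836 -0.2584] 0.024
green [ 0.5554 -0.2259 -0.0317] [ 0.0084 -0.2597] 0.196
414 [(272, (90, 2, 108)), (273, (100, 7, 112)), (274, (159, 15, 121)), (275, (75, 138, 76)), (276, (75, 121, 74)), (277, (77, 116, 81)), (278, (83, 157, 57)), (279, (21, 195, 119)), (280, (22, 176, 158)), (281, (23, 174, 152)), (282, (22, 179, 134)), (283, (21, 211, 70)), (284, (22, 151, 88))]
422 [(272, (128, 20, 51)), (273, (50, 13, 58)), (274, (170, 12, 66)), (275, (72, 152, 42)), (276, (77, 134, 40)), (277, (76, 127, 46)), (278, (90, 173, 31)), (279, (22, 182, 73)), (280, (21, 195, 97)), (281, (21, 176, 97)), (282, (21, 181, 89)), (283, (21, 236, 54)), (284, (21, 151, 88))]
430 [(272, (75, 8, 64)), (273, (0, 0, 59)), (274, (165, 24, 64)), (275, (75, 151, 44)), (276, (76, 134, 42)), (277, (80, 148, 38)), (278, (90, 155, 28)), (279, (22, 201, 71)), (280, (21, 180, 95)), (281, (22, 209, 89)), (282, (21, 185, 84)), (283, (21, 250, 56)), (284, (21, 158, 66))]
```

Green now directly abuts yellow: the pixel rows go from green at 278 to yellow at 279. It is also at the rim, at tray y -0.2597. Next I'll clamp blue's +x leg.

Request:
{"name": "servo_tool", "arguments": {
  "deltas": [
    [[0.04, 0.2, 0, 0], [0.08, 0.4, 0, 0], [0.12, 0.6, 0, 0], [0.16, 0.8, 0, 0], [0.183, 1, 0, 0]]
  ],
  "claw": 0
}}

```text
time: 18.5
eef_pos: [0.5725, 0.0723, 0.1064]
tcp_rot: [0.148, 0.691, -0.148, 0.692]
contact_force: [0.1, 0.3, 0.0]
opening: 0.504
```

Request:
{"name": "servo_tool", "arguments": {
  "deltas": [
    [[0, 0.2, 0, 0], [0, 0.4, 0, 0], [0, 0.6, 0, 0], [0, 0.8, 0, 0], [0, 1, 0, 0]]
  ]
}}

```text
time: 19.0
eef_pos: [0.5723, 0.1723, 0.1063]
tcp_rot: [0.148, 0.691, -0.148, 0.692]
contact_force: [-0.4, -0.1, 0.8]
opening: 0.501
```

Request:
{"name": "servo_tool", "arguments": {
  "deltas": [
    [[0, 0.2, 0, 0], [0, 0.296, 0, 0], [0, 0.296, 0, 0], [0, 0.296, -0.2, 0], [0, 0.296, -0.4, 0]]
  ]
}}

```text
time: 19.5
eef_pos: [0.5729, 0.2009, 0.0661]
tcp_rot: [0.148, 0.69, -0.148, 0.692]
contact_force: [-0.0, -0.6, 0.1]
opening: 0.502
```

Request:
{"name": "servo_tool", "arguments": {
  "deltas": [
    [[0, 0, -0.12, 0], [0, 0, -0.24, 0], [0, 0, -0.36, 0], [0, 0, -0.48, 0], [0, 0, -0.5, 0]]
  ]
}}

```text
time: 20.0
eef_pos: [0.5707, 0.2014, 0.0134]
tcp_rot: [0.148, 0.692, -0.149, 0.69]
contact_force: [0.4, 0.4, -0.5]
opening: 0.501
```

Run:
```python
from h import *
s=get_state();print(s['eef_pos'],s['contact_force'],s['opening'])
im=read_camera('scene');cv2.imwrite('pics/s8.png',im)
cv2.imwrite('pics/cs8.png',cv2.resize(im[130:270,280:460],None,fx=4,fy=4,interpolation=cv2.INTER_CUBIC))
```

```text
[0.57067248 0.20144177 0.01344253] [ 0.36908183  0.44931008 -0.53234734] 0.5008065301549732
```

View pics/cs8.png

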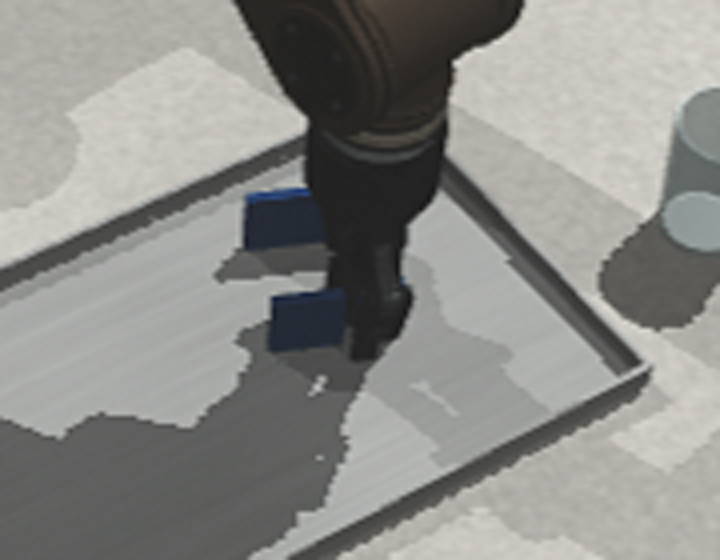

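The fingers straddle the near leg of blue. I'll clamp it.

Request:
{"name": "servo_tool", "arguments": {
  "deltas": [
    [[0, 0, 0.01, 0], [0, 0, 0.01, 0], [0, 0, 0.01, 0], [0, 0, 0.01, 0], [0, 0, 0.01, 0]]
  ],
  "claw": -1,
  "force": 40
}}

```text
time: 20.55
eef_pos: [0.5727, 0.2019, 0.0174]
tcp_rot: [0.148, 0.691, -0.148, 0.692]
contact_force: [0.8, -1.0, 3.3]
opening: 0.088
```

Request:
{"name": "servo_tool", "arguments": {
  "deltas": [
    [[0, 0, 0, 0], [0, 0, 0, 0], [0, 0, 0, 0], [0, 0, 0, 0], [0, 0, 0, 0]]
  ]
}}

```text
time: 21.05
eef_pos: [0.5727, 0.2019, 0.0174]
tcp_rot: [0.148, 0.691, -0.148, 0.692]
contact_force: [1.5, 0.6, 5.1]
opening: 0.087
```

Request:
{"name": "servo_tool", "arguments": {
  "deltas": [
    [[-0.02, -0.1, 0.003, 0.03], [-0.05, -0.25, 0.003, 0.06], [-0.08, -0.42, 0.003, 0.09], [-0.11, -0.6, 0.003, 0.12], [-0.14, -0.78, 0.003, 0.15]]
  ]
}}

```text
time: 21.55
eef_pos: [0.5582, 0.1244, 0.0173]
tcp_rot: [0.066, 0.704, -0.065, 0.705]
contact_force: [0.7, 3.9, 3.8]
opening: 0.084
```

Request:
{"name": "servo_tool", "arguments": {
  "deltas": [
    [[-0.02, -0.18, 0, 0.03], [-0.04, -0.36, 0, 0.06], [-0.06, -0.54, 0, 0.08], [-0.08, -0.72, 0, 0.099], [-0.08, -0.9, 0, 0.099]]
  ]
}}

```text
time: 22.05
eef_pos: [0.55, 0.0344, 0.0174]
tcp_rot: [0.012, 0.707, -0.01, 0.707]
contact_force: [-0.5, 3.5, 5.6]
opening: 0.087
```

Request:
{"name": "servo_tool", "arguments": {
  "deltas": [
    [[0, -0.18, 0, 0], [0, -0.36, 0, 0], [0, -0.54, 0, 0], [0, -0.72, 0, 0], [0, -0.9, 0, 0]]
  ]
}}

```text
time: 22.55
eef_pos: [0.5501, -0.0556, 0.0173]
tcp_rot: [0.012, 0.707, -0.011, 0.707]
contact_force: [0.0, 5.1, 6.4]
opening: 0.089
```

Request:
{"name": "servo_tool", "arguments": {
  "deltas": [
    [[0, -0.18, 0, 0], [0, -0.3, 0, 0], [0, -0.4, 0, 0], [0, -0.45, 0, 0], [0, -0.45, 0, 0]]
  ]
}}

```text
time: 23.05
eef_pos: [0.5502, -0.1014, 0.0173]
tcp_rot: [0.012, 0.707, -0.011, 0.707]
contact_force: [-1.2, 0.4, 6.1]
opening: 0.09
```

Run:
```python
from h import *
s=get_state();print(s['eef_pos'],s['contact_force'],s['opening'])
R,T=tray(np.array([.4636,-.222,-.0288]))
ims={c:read_camera(c) for c in('top','scene')}
for c in ims: cv2.imwrite(f'pics/{c}9.png',ims[c])
e=s['eef_pos'][:2]-np.array([.0412,.0068])
for c in ims:
    p,f=fit({c:ims[c]},'blue',(*e,np.pi-.0288));print(c,p.round(4),f)
im=ims['scene'];cv2.imwrite('pics/cs9.png',cv2.resize(im[200:320,150:320],None,fx=4.5,fy=4.5,interpolation=cv2.INTER_CUBIC))
```

```text
[ 0.55019621 -0.10140493  0.01734067] [-1.23875345  0.36918547  6.08963376] 0.08971671886629441
top [ 0.3854 -0.0555  3.7839] 369.9368133863826
scene [ 0.5064 -0.1304  2.7811] 1.2698155335214951
```

Clearance on entry is about ±29 mm, so I'll slide in while watching the force.

Request:
{"name": "servo_tool", "arguments": {
  "deltas": [
    [[0, -0.1, 0, 0], [0, -0.2, 0, 0], [0, -0.3, 0, 0], [0, -0.4, 0, 0], [0, -0.5, 0, 0]]
  ]
}}

```text
time: 23.65
eef_pos: [0.5502, -0.1502, 0.0174]
tcp_rot: [0.012, 0.707, -0.01, 0.707]
contact_force: [0.4, 5.3, 6.6]
opening: 0.087
```

Request:
{"name": "servo_tool", "arguments": {
  "deltas": [
    [[0, -0.1, 0, 0], [0, -0.2, 0, 0], [0, -0.3, 0, 0], [0, -0.4, 0, 0], [0, -0.48, 0, 0]]
  ]
}}

```text
time: 24.15
eef_pos: [0.5501, -0.1983, 0.0173]
tcp_rot: [0.012, 0.707, -0.011, 0.707]
contact_force: [-0.7, 5.0, 7.8]
opening: 0.087
```

Request:
{"name": "servo_tool", "arguments": {
  "deltas": [
    [[0, -0.01, 0, 0], [0, -0.02, 0, 0], [0, -0.03, 0, 0], [0, -0.04, 0, 0], [0, -0.05, 0, 0]]
  ]
}}

```text
time: 24.65
eef_pos: [0.5502, -0.2028, 0.0174]
tcp_rot: [0.012, 0.707, -0.01, 0.707]
contact_force: [0.3, 4.1, 7.2]
opening: 0.086
```

Now 1 mm steps to contact.

Request:
{"name": "servo_tool", "arguments": {
  "deltas": [
    [[0, -0.01, 0, 0], [0, -0.02, 0, 0], [0, -0.03, 0, 0], [0, -0.03, 0, 0], [0, -0.03, 0, 0]]
  ]
}}

```text
time: 25.15
eef_pos: [0.5502, -0.206, 0.0174]
tcp_rot: [0.012, 0.707, -0.01, 0.707]
contact_force: [0.3, 4.5, 7.3]
opening: 0.09
```

Request:
{"name": "servo_tool", "arguments": {
  "deltas": [
    [[0, -0.005, 0, 0], [0, -0.01, 0, 0], [0, -0.015, 0, 0], [0, -0.015, 0, 0], [0, -0.015, 0, 0]]
  ]
}}

```text
time: 25.65
eef_pos: [0.5502, -0.2074, 0.0174]
tcp_rot: [0.012, 0.707, -0.01, 0.707]
contact_force: [0.4, 4.0, 5.9]
opening: 0.085
```

Request:
{"name": "servo_tool", "arguments": {
  "deltas": [
    [[0, -0.005, 0, 0], [0, -0.01, 0, 0], [0, -0.01, 0, 0], [0, -0.01, 0, 0], [0, -0.01, 0, 0]]
  ]
}}

```text
time: 26.15
eef_pos: [0.5502, -0.2079, 0.0174]
tcp_rot: [0.013, 0.707, -0.01, 0.707]
contact_force: [0.4, 6.4, 7.8]
opening: 0.089
```

Run:
```python
from h import *
s=get_state();print(s['eef_pos'],s['contact_force'],s['wrist_torque'])
```

```text
[ 0.55018893 -0.20785155  0.01736183] [0.438939   6.39015383 7.79229704] [ 0.77083974 -0.02990943 -0.1738443 ]
```

Request:
{"name": "servo_tool", "arguments": {
  "deltas": [
    [[0, -0.005, 0, 0], [0, -0.01, 0, 0], [0, -0.01, 0, 0], [0, -0.01, 0, 0], [0, -0.01, 0, 0]]
  ]
}}

```text
time: 26.65
eef_pos: [0.5502, -0.2084, 0.0173]
tcp_rot: [0.013, 0.707, -0.01, 0.707]
contact_force: [0.1, 6.4, 7.8]
opening: 0.087
```

Force rises slightly at the expected y of -0.2085. I'll release gently, retreat and check.

Request:
{"name": "servo_tool", "arguments": {
  "deltas": [
    [[0, 0, 0, 0], [0, 0, 0, 0], [0, 0, 0, 0], [0, 0, 0, 0], [0, 0, 0.1, 0]]
  ],
  "claw": -0.6
}}

```text
time: 27.15
eef_pos: [0.5483, -0.2102, 0.0251]
tcp_rot: [0.012, 0.708, -0.01, 0.706]
contact_force: [-0.5, 0.4, -0.1]
opening: 0.2
```

Request:
{"name": "servo_tool", "arguments": {
  "deltas": [
    [[0, 0, 0.2, 0], [0, 0, 0.5, 0], [0, 0.2, 0.8, 0], [0, 0.5, 0.8, 0], [0, 0.9, 0.8, 0]]
  ]
}}

```text
time: 27.65
eef_pos: [0.5511, -0.1215, 0.1094]
tcp_rot: [0.011, 0.705, -0.013, 0.709]
contact_force: [-0.8, 0.0, -0.7]
opening: 0.204
```

Request:
{"name": "servo_tool", "arguments": {
  "deltas": [
    [[0, 0.2, 0, 0], [0, 0.4, 0, 0], [0, 0.6, 0, 0], [0, 0.8, 0, 0], [0, 1, 0, 0]]
  ]
}}

```text
time: 28.15
eef_pos: [0.5499, -0.0201, 0.1075]
tcp_rot: [0.011, 0.707, -0.011, 0.707]
contact_force: [0.2, -0.2, 0.6]
opening: 0.198
```

Request:
{"name": "servo_tool", "arguments": {
  "deltas": [
    [[0, 0.2, 0, 0], [0, 0.4, 0, 0], [0, 0.6, 0, 0], [0, 0.8, 0, 0], [0, 1, 0, 0]]
  ]
}}

```text
time: 28.65
eef_pos: [0.5499, 0.08, 0.1074]
tcp_rot: [0.011, 0.707, -0.011, 0.707]
contact_force: [-0.1, -0.0, 0.2]
opening: 0.199
```

```bash
cat > k.py <<'E'
from h import *
import sys
s=get_state();print(s['time'],s['eef_pos'],s['contact_force'],s['opening'])
im=read_camera('top');cv2.imwrite(f'pics/{sys.argv[1]}.png',im);ps=[]
R,T=tray(np.array([.4636,-.222,-.0288]))
for col,p0 in dict(yellow=(.4635,-.222,-.029),green=(.5545,-.2255,-.03),blue=(.5093,-.2153,np.pi-.0288)).items():
    p,f=fit({'top':im},col,p0);ps.append(p);print(col,p.round(4),(R.T@(p[:2]-T)).round(4),round(f,3))
overlay(im,[],R,T,f'pics/ov_{sys.argv[1]}.png',box=(200,340,380,530))
o=cv2.imread(f'pics/ov_{sys.argv[1]}.png')
cv2.imwrite(f'pics/ov_{sys.argv[1]}.png',cv2.resize(im[240:330,395:465],None,fx=6.5,fy=6.5,interpolation=cv2.INTER_NEAREST))
for q in('jar','reagent','flask','beaker'):print(q,[r['at'] for r in recognise('top',q)][:1])
E
python3 k.py top10
```

```text
28.65 [0.54993604 0.07996314 0.10742316] [-0.12313508 -0.03007812  0.20770394] 0.1993032547922201
yellow [ 0.4636 -0.2222 -0.0322] [-0.0835 -0.2587] 0.061
green [ 0.5555 -0.2261 -0.0277] [ 0.0085 -0.2599] 0.134
blue [ 0.5095 -0.2163  3.113 ] [-0.0378 -0.2515] 0.087
jar [[0.6465, -0.1083, 0.0495]]
reagent [[0.5273, -0.3372, 0.1147]]
flask [[0.7751, -0.0819, 0.0582]]
beaker [[0.6156, 0.4592, 0.0539]]
```

View pics/ov_top10.png

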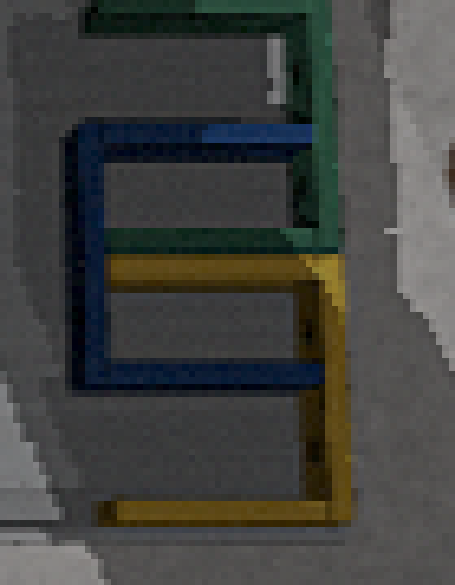

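The top view shows blue home, with its legs inside yellow and green and its web against their leg tips. Green's leg abuts yellow's, and green's back is on the rim. I'll hand the job in.

```bash
python3 -c "from plant import *;print(sign_off())"
```

```text
the job is handed in; nothing more can be done
None
```

The three channels are packed in the tray's corner, and I handed the job in about 29 s into the 69 s limit. No verdict was reported.

- **Green:** I spread the fingers inside it, dragged it until it touched the short rim, then moved it up beside yellow. The first pass left a gap of about 2 mm, so I went back and closed it.
- **Blue:** I clamped its +x leg, turned it to line up with the tray, and slid it in until the force rose slightly where I expected contact. I then released it and backed the arm away.

Last top-camera check, in tray coordinates:

| Channel | x (mm) | y (mm) | What it shows |
|---|---|---|---|
| Yellow | -83.5 | -258.7 | moved less than 1 mm from the start |
| Green | 8.5 | -259.9 | back on the rim (contact would be -260) |
| Blue | -37.8 | -251.5 | 7.2 mm beyond yellow and 8.4 mm beyond green in y, against 8 mm nominal |

- **Other objects:** the jar, bottle, flask and beaker read within about 3 mm of their first positions, which is within measuring error.
- **Disagreement on the green–yellow gap:** the fitted positions put it at about 2 mm, but green's fit was poor because it lay in shadow. In the picture the two legs touch with no visible gap, so I took the true gap as 1 mm or less.
- **Possible slight lift:** when the fingers spread inside green, they briefly carried roughly its weight (about 2 N). It may have risen by a fraction of a millimetre during part of the drag and the final sideways nudge.
- **Blue checked only at the end:** the arm hid it while it slid in, so I relied on the measured force and tool position until the final picture.

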